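# Show the foot of the tall cup to the inspection camera

## Task

The tall cup from this firing needs its underside checked for cracks: take the tallest pot, the straight-sided tumbler, out of the divided wooden tray and hold it up in the air in front of the inspection camera, its underside squarely facing the lens, centred in front of it and about 12 cm from the glass. Keep it still there and finish while holding it in the gripper; do not set it down or let go. Do not touch the camera, and leave the other pots and the things on the bench as they stand.

Things in the scene. Friction and masses are not known exactly. Their poses are not given: they have to be found in the camera images.
- tall_cup: the pot to show: a hollow straight-sided tumbler of fired terracotta, 80 mm tall, outer diameter 54 mm just above the foot widening evenly to 59 mm at the rim, wall 4 mm, bottom 6 mm, about 160 g; the tallest pot in the tray. It stands upright, mouth up, in any one of the six compartments. Origin: centre of the underside (foot, 48 mm across); z points from the foot to the mouth along its axis
- tall_cup_rim (a point): centre of the tall cup's mouth, at the height of its rim, 80 mm from the origin along z
- tray: shallow wooden tray, 220 (x) by 352 (y) by 30 mm high, walls, dividers and floor 8 mm thick, fixed to the bench; two rows by three compartments, centres at x = -52 or +52 and y = -115, 0 or +115 mm. One pot stands in each, up to about 12 mm off centre. Origin: centre of the underside, on the bench; the pots stand 8 mm above it
- cam_stand: stand of the inspection camera: steel base plate 110 by 110 mm and a yoke 72 mm wide (96 mm over its two clamp knobs) and 92 mm high, holding a head that reaches 44 mm behind and 70 mm in front of the tilt axis, fixed to the bench. Origin: under the tilt axis, on the bench; at yaw 0 the camera looks to -x
- cam_lens (a point): centre of the lens glass, in the middle of the flat front of the round ring light (72 mm across); 70 mm in front of the tilt axis, which lies 75 mm above the bench. Its x axis is the optical axis pointing from the glass back into the camera, so the camera looks along its -x, towards the robot and up; the place to show things is at x = -120 mm, y = z = 0 of this frame
- cam_head (a joint): tilt of the camera, rad: 0 looks level, growing turns the lens upwards; between 0.80 and 1.05 at the start and clamped there by friction: leave it
- short_cup_a: one of three alike short terracotta cups, 44 mm tall, 59 mm across the rim, in the tray; leave alone. Origin: centre of the underside
- short_cup_b: as short_cup_a
- short_cup_c: as short_cup_a
- bud_vase: round-bellied terracotta vase, 60 mm tall, 60 mm across, narrow neck, in the tray; leave alone. Origin: centre of the underside
- tea_bowl: flared terracotta bowl, 40 mm tall, 72 mm across the rim, in the tray; leave alone. Origin: centre of the underside
- water_bowl: wide terracotta bowl on the bench, 46 mm tall, 116 mm across; leave alone. Origin: centre of the underside
- rib: flat wooden rib lying on the bench, 60 by 105 by 8 mm; leave alone. Origin: centre of the underside
- loop_tool: trimming tool lying on the bench: wooden handle 130 mm long, 16 mm thick, with a wire loop, 184 mm in all along its x; leave alone. Origin: under the handle, 40 mm from its free end
Things that resemble listed ones, but are neither listed nor needed, are in the scene too. Several things have the shape of the cam_stand; the one meant has the colours described above. Leave any turquoise look-alike of the tall_cup alone.

How it is judged:
By the outcome, as a careful person would: the job done as asked, in the order asked, and still so for the second after the job is handed in, while the arm keeps its last pose, push and grip.
It also fails if it takes over 38 s, if anything falls off the work surface, if the arm or the gripper's body presses on something with over 40 N, if the wrist force passes 120 N, or if a joint passes its speed limit or range.

## Robot

A 7-joint arm with a two-finger parallel gripper is mounted at the origin on the work surface. World frame = base frame: x ahead of the robot, y to its left, z up, the work surface at z = 0. Lengths are in m, angles in rad, forces in N, time in s.
With the tool pointing down it reaches from about 0.4 to 0.875 m from the base axis. Payload 19.3 kg.
Tool frame: the origin (TCP) lies midway between the tips of the shut fingers; the grasp point (between the pads) lies 19 mm behind it (bot.pinch_z is the distance from the TCP to the grasp point, in m); z points along the fingers, y is the line along which they close (so a half turn about z gives the same grasp; the last joint's range is limited). The gripper opens to 85 mm and grips with 20 to 120 N. Pads are 22 mm wide; open, the fingers measure 114 mm over their backs; the gripper's body (76 mm by 85 mm) begins 54 mm behind the grasp point. The pads swing forward as they close: fully open they stand 13 mm farther back than shut.
Start: joints at [-1.269, 0.521, -0.036, 1.599, 0.021, 1.021, -0.113], TCP at [0.227, 0.582, 0.231] pointing down, gripper open.
Joint ranges: [-2.91, 2.91], [-0.3, 2.13], [-1.5, 1.42], [0.17, 2.43], [-1.26, 4.41], [0.16, 1.93], [-2.52, 2.52]. Speed limits (rad/s): [1.89, 1.89, 2.39, 2.39, 3.01, 3.01, 3.01].

## Interface

Orientations are given as [roll, pitch, yaw] about the fixed x, y, z axes, in that order (R = Rz(yaw) Ry(pitch) Rx(roll)).
In Python, from workcell import observe, viewer, bot gives the robot as it stands. The module is installed in compiled form; this text tells all that it offers.
- The arm moves only by the tool play_rows, never from a script. Its argument "motion" is a list of rows, each a list of 7 numbers: the shift along the tool's x, y, z in cm, then the turn, a rotation vector about the tool's x, y, z in rad, then the opening, from -1 (shut) to 1 (fully open), so that 0 is half open. A call has exactly 5 rows; each row is the pose to reach, as a shift and turn from the pose commanded when the call began, along the tool's axes at that moment; what a row does not reach only later rows make up. A row lasts 1/10 s, in which the tool goes at most 50 mm and 8.59 degrees, less where a joint would pass 70% of its speed; a pose out of reach is approached as far as the arm can. A call with a gripper value outside its range is refused whole. The fingers move at their own pace and stop on an object; "squeeze" is the grip in N (left out, the last holds). Time passes only in rows, so rows that repeat a pose let the fingers close, or fill a call up. It gives the time, the measured TCP pose, the force, the opening and the grip force at its end, in the units of the state.
- observe(): the state, without advancing time (a new reading comes with each control period).
- viewer.grab_frame(name): name is "scene" or "top"; returns (picture, depth): 400x640x3 uint8, red, green, blue; 400x640 float32, m along the optical axis (not along the pixel's ray), 0 where there is no reading.
- viewer.camera_info(name): a dict with "fx", "fy", "cx", "cy" (pixels), "R" (3x3) and "t" (3): a world point X has camera coordinates R X + t. Camera axes: x right, y down, z forward; pixel columns grow to the right and rows downward; lengths in m; the calibration is good to about 2 mm. A picture is of the moment at which its call begins. camera_info takes no time and is no camera call.
- bot.job_done(): hands the job in; it is judged then, once.
The state is a dict: "clock": time; "qpos": joint angles; "qd": joint speeds; "joint_efforts": joint torques, N m; "position": TCP position; "tool_rot": TCP orientation; "force": force on the tool from outside, world axes, zero at the start; "moment": the same for the moment, N m; "grip_width": finger opening in m; "finger_force": force on a finger pad.
Only numpy, scipy, OpenCV 4.12 (cv2) and the standard library are available. Lean on these libraries where they do the work, as an engineer would, in place of code of your own. Each camera call takes 0.05 s, during which the arm holds its last target. There are 200 camera calls.

## Working session

There is one attempt and no reset: what is moved stays moved. The work goes in short steps, Python scripts to look and compute and a tool call to move; the robot and the scene stay as the last step left them, time stands still between calls to the robot, and variables do not carry over. Pictures are saved under pics/ and viewed, at most 10 in all, crops included, and the job is handed in when it is done.

Besides the shell and the picture viewer there is one more tool, called after ">>>" in YAML: its name, and indented under it one key for each argument. play_rows: Moves the arm, as the interface text tells. Its arguments: {"type":"object","properties":{"motion":{"type":"array"},"squeeze":{"type":"number"}},"required":["motion"]}

```bash
mkdir -p pics; cat > h.py <<'E'
import numpy as np, cv2
from workcell import observe, viewer, bot
def snap(n,tag):
    p,d=viewer.grab_frame(n); cv2.imwrite(f'pics/{tag}.png',p[:,:,::-1]); np.savez(f'/tmp/{tag}.npz',p=p,d=d); return p,d
def cloud(n,d):
    c=viewer.camera_info(n); v,u=np.mgrid[:d.shape[0],:d.shape[1]]
    P=np.stack([(u-c['cx'])/c['fx']*d,(v-c['cy'])/c['fy']*d,d],-1)
    return (P-np.array(c['t']))@np.array(c['R'])
E
python3 - <<'E'
from h import *
for n in('scene','top'):
    snap(n,n+'0'); c=viewer.camera_info(n); print(n,c['fx'],np.round(-np.array(c['R']).T@c['t'],3),np.round(c['R'],2).tolist())
print(observe(),bot.pinch_z)
E
```

```text
scene 399.2898696771865 [ 1.132 -0.146  0.995] [[0.2, 0.98, -0.01], [0.81, -0.17, -0.57], [-0.56, 0.1, -0.82]]
top 468.71025639579693 [ 0.399 -0.04   1.239] [[-0.03, -1.0, 0.0], [-0.99, 0.03, -0.13], [0.13, -0.01, -0.99]]
{'clock': 0.1, 'qpos': array([-1.2692083 ,  0.52196537, -0.03634642,  1.59992318,  0.02120628,
        1.02113778, -0.11281877]), 'qd': array([ 0.00023041, -0.00261406, -0.00108318, -0.00243358,  0.00220804,
        0.00226213, -0.00068864]), 'joint_efforts': array([ 3.59323938e-03, -9.28485274e+01,  1.98420212e+00, -3.70528650e+01,
        1.81495602e-02,  5.54068465e-03,  3.88729654e-05]), 'position': array([0.22696444, 0.58200853, 0.23078622]), 'tool_rot': array([-3.14054653e+00,  7.01195353e-05,  2.76979416e+00]), 'force': array([-0.56903593, -0.97046821, -0.29785391]), 'moment': array([-0.00942222,  0.01493081, -0.00488746]), 'finger_force': 0.0, 'grip_width': 0.0852964796750807} 0.0187
```

View pics/scene0.png

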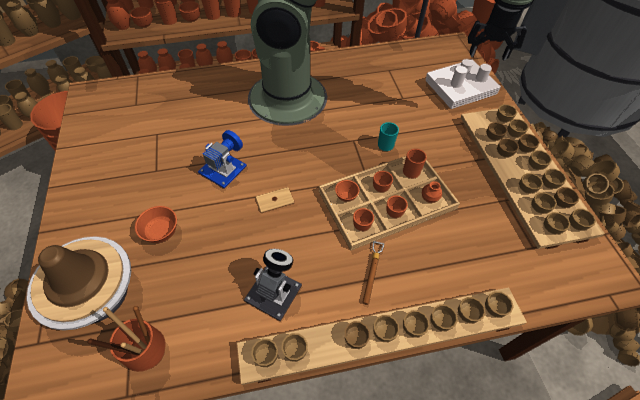

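View pics/top0.png

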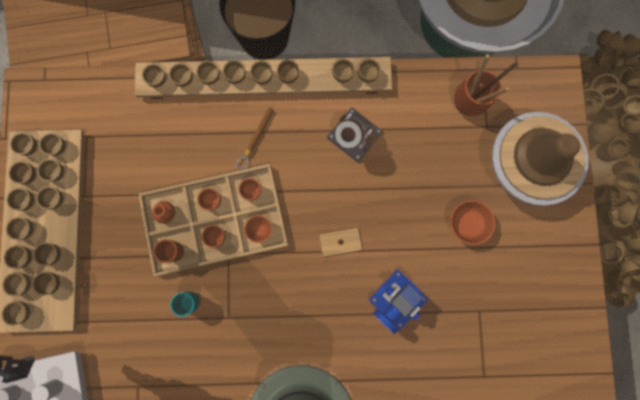

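The tall cup is at scene (415,163) and top (167,251), in the tray's rear-left compartment. The real steel camera is at scene (272,280) and top (353,133). The blue stand and the turquoise cup are decoys.

```bash
cat > m.py <<'E'
from h import *
def load(t): z=np.load(f'/tmp/{t}.npz'); return z['p'],z['d']
for n,(u,v,r),(cu,cv,cr) in (('scene',(415,163,22),(275,278,45)),('top',(167,251,22),(353,133,35))):
    p,d=load(n+'0'); P=cloud(n,d)
    hsv=cv2.cvtColor(p,cv2.COLOR_RGB2HSV)
    w=np.zeros(d.shape,bool); w[v-r:v+r,u-r:u+r]=1
    X=P[w&(P[...,2]>.05)&(d>0)]
    zt=np.percentile(X[:,2],97); R=X[X[:,2]>zt-.006]
    (c,rad)=cv2.minEnclosingCircle(R[:,:2].astype(np.float32)); print(n,'cup top z',zt,'centre',np.round(c,4),'rad',rad,len(R))
    w[:]=0; w[cv-cr:cv+cr,cu-cr:cu+cr]=1
    m=w&(hsv[...,1]<60)&(hsv[...,2]>150)&(d>0)&(P[...,2]>.09)
    k,l,s,ce=cv2.connectedComponentsWithStats(m.astype(np.uint8)); i=1+s[1:,4].argmax(); X=P[l==i]
    print('ring',s[i],ce[i])
    for it in range(3):
        c=X.mean(0); nrm=np.linalg.svd(X-c)[2][2]; nrm*=np.sign(nrm[2]); e=(X-c)@nrm; X=X[abs(e)<max(.002,2*e.std())]
    print('ring c',np.round(c,4),'n',np.round(nrm,3),'tilt',np.arcsin(nrm[2]),'yaw',np.arctan2(-nrm[1],-nrm[0]),'rms',e.std(),len(X),'ext',np.linalg.norm(X-c,axis=1).max())
    b=w&(abs(P[...,2]-.008)<.012)&(hsv[...,2]<100)&(hsv[...,1]<90)&(d>0)
    B=P[b][:,:2].astype(np.float32); print('base',cv2.minAreaRect(B),len(B), np.median(P[b][:,2]))
    # tray walls
    t=(abs(P[...,2]-.03)<.005)&(P[...,0]>.3)&(P[...,0]<.75)&(P[...,1]>.05)&(P[...,1]<.6)&(hsv[...,0]<28)
    k,l,s,ce=cv2.connectedComponentsWithStats(cv2.dilate(t.astype(np.uint8),np.ones((3,3)))); i=1+s[1:,4].argmax()
    print('tray',cv2.minAreaRect(P[(l==i)&t][:,:2].astype(np.float32)))
E
python3 m.py
python3 - <<'E'
import cv2
a=cv2.imread('pics/scene0.png')[235:335,225:325];b=cv2.imread('pics/top0.png')[85:185,303:403]
cv2.imwrite('pics/crop1.png',cv2.resize(cv2.hconcat([a,b]),(800,400),interpolation=cv2.INTER_CUBIC))
E
```

```text
scene cup top z 0.08975773004723506 centre [0.4334 0.3199] rad 0.030468137934803963 93
ring [266 249  26  16 190] [278.57368421 256.71578947]
ring c [ 0.7004 -0.1341  0.1335] n [-0.443  0.375  0.815] tilt 0.952091498533553 yaw -0.7021656019479577 rms 0.0007931745664863498 188 ext 0.03461792006235599
base ((0.7327991127967834, -0.16445009410381317), (0.11366765946149826, 0.1106049045920372), 49.63121795654297) 845 0.010645392064021366
tray ((0.5121318101882935, 0.21602147817611694), (0.2225566804409027, 0.3546774089336395), 11.561490058898926)
top cup top z 0.0910702621061206 centre [0.4333 0.3195] rad 0.02972734533250332 119
ring [336 122  24  25 210] [347.77142857 134.47142857]
ring c [ 0.7005 -0.1341  0.1317] n [-0.437  0.382  0.814] tilt 0.9512605291156064 yaw -0.7185417626215225 rms 0.0018010397600528108 196 ext 0.031369575390649114
base ((0.7343363165855408, -0.16179746389389038), (0.10953748226165771, 0.1082543283700943), 50.20478439331055) 473 0.009816918105789316
tray ((0.5136552453041077, 0.21603836119174957), (0.22044597566127777, 0.3525131642818451), 11.520272254943848)
```

View pics/crop1.png

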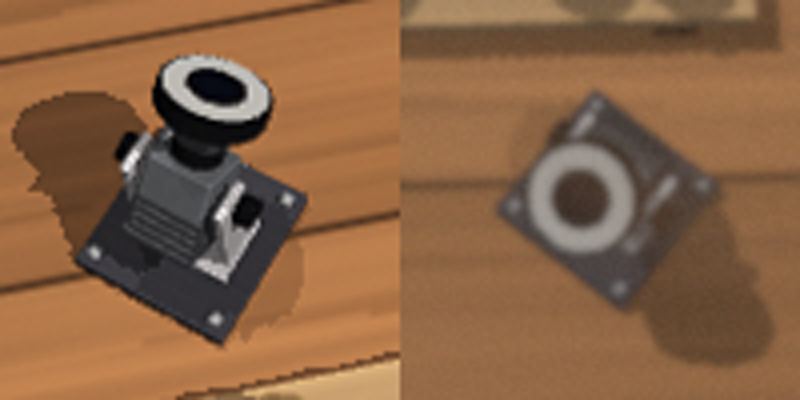

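The crop shows the steel stand with its white ring light; both views agree: lens at about (0.701,-0.135,0.132), tilt 0.952, yaw -0.705. The tall cup's centre is about (0.433,0.320) with its rim at z = 0.089. The next script works out the approach and checks the neighbouring pots.

```bash
cat > g.py <<'E'
from h import *
from scipy.spatial.transform import Rotation as Ro
def down(ydeg): # tool y azimuth, z down
    y=np.array([np.cos(np.radians(ydeg)),np.sin(np.radians(ydeg)),0]); z=np.array([0,0,-1.]); return Ro.from_matrix(np.c_[np.cross(y,z),y,z])
def rel(p,R,p0=None,R0=None):
    s=observe(); p0=s['position'] if p0 is None else p0; R0=Ro.from_euler('xyz',s['tool_rot']) if R0 is None else R0
    d=R0.inv().apply(np.array(p)-p0)*100; r=(R0.inv()*R).as_rotvec()
    print('shift cm',np.round(d,2),'turn',np.round(r,3)); return d,r
L=np.array([.7013,-.135,.132]);t,y=.952,-.705
n=np.array([-np.cos(t)*np.cos(y),-np.cos(t)*np.sin(y),np.sin(t)])
E
python3 - <<'E'
from g import *
rel([.433,.320,.19],down(59)); print(n,L+.12*n)
z=np.load('/tmp/top0.npz'); P=cloud('top',z['d']); m=(P[...,2]>.034)&(abs(P[...,0]-.51)<.2)&(abs(P[...,1]-.21)<.25)
k,l,s,c=cv2.connectedComponentsWithStats(m.astype(np.uint8))
C=np.array([.433,.32])
for i in range(1,k):
    if s[i,4]>40:
        X=P[l==i]; cc,r=cv2.minEnclosingCircle(X[:,:2].astype(np.float32)); print(np.round(cc,3),round(r,3),'h',round(np.percentile(X[:,2],98),3),'az',round(np.degrees(np.arctan2(*(np.array(cc)-C)[::-1]))),'dist',round(np.linalg.norm(cc-C),3))
E
```

```text
shift cm [-28.71 -16.92   4.1 ] turn [-0.001  0.     0.169]
[-0.44177666  0.37589533  0.81457724] [ 0.6482868  -0.08989256  0.22974927]
[0.503 0.049] 0.137 h 0.057 az -76 dist 0.28
[0.49  0.103] 0.169 h 0.057 az -75 dist 0.224
[0.47  0.164] 0.216 h 0.07 az -77 dist 0.16
[0.451 0.043] 0.098 h 0.052 az -86 dist 0.277
[0.468 0.21 ] 0.029 h 0.055 az -72 dist 0.115
[0.418 0.155] 0.195 h 0.091 az -95 dist 0.166
[0.313 0.278] 0.027 h 0.083 az -161 dist 0.127
```

>>> play_rows:
  motion:
    - [-2,-1.2,0.3,0,0,0.02,1]
    - [-6,-3.5,0.8,0,0,0.05,1]
    - [-10,-5.9,1.5,0,0,0.08,1]
    - [-14,-8.3,2,0,0,0.1,1]
    - [-18,-10.6,2.6,0,0,0.12,1]
  squeeze: 45

```text
clock: 0.6
position: [0.357, 0.4164, 0.205]
tool_rot: [-3.141, 0.0, 2.649]
force: [1.3, 1.4, -0.5]
grip_width: 0.0856
finger_force: 0.0
```

>>> play_rows:
  motion:
    - [-4,-2.4,0.6,0,0,0.02,1]
    - [-7,-4.1,1,0,0,0.04,1]
    - [-9.5,-5.6,1.4,0,0,0.05,1]
    - [-10.7,-6.3,1.5,0,0,0.05,1]
    - [-10.7,-6.3,1.5,0,0,0.05,1]

```text
clock: 1.1
position: [0.4216, 0.3107, 0.1902]
tool_rot: [-3.141, 0.0, 2.598]
force: [-0.3, 0.9, 0.2]
grip_width: 0.0855
finger_force: 0.0
```

```bash
python3 - <<'E'
from g import *
p,d=snap('scene','s1'); P=cloud('scene',d)
s=observe(); print(s['clock'],s['position'],s['tool_rot'],np.round(s['qpos'],3),s['force'])
rel([.433,.320,.040],down(59))
m=(P[...,2]>.05)&(P[...,2]<.095)&(np.hypot(P[...,0]-.433,P[...,1]-.32)<.045)
X=P[m]; print(len(X)); X=X[X[:,2]>np.percentile(X[:,2],97)-.006]; print(cv2.minEnclosingCircle(X[:,:2].astype(np.float32)))
cv2.imwrite('pics/c2.png',cv2.resize(p[80:240,320:520,::-1],(800,600)))
E
```

```text
1.15 [0.42080581 0.31218829 0.19027269] [-3.14153961e+00 -2.64374832e-04  2.59922567e+00] [-0.79   0.415  0.051  1.91  -0.028  0.818  0.304] [-0.10367972  1.11793677  0.48052135]
shift cm [-0.65  1.3  15.03] turn [-0.    -0.    -0.001]
353
((0.4333744943141937, 0.31961962580680847), 0.030629370361566544)
```

View pics/c2.png

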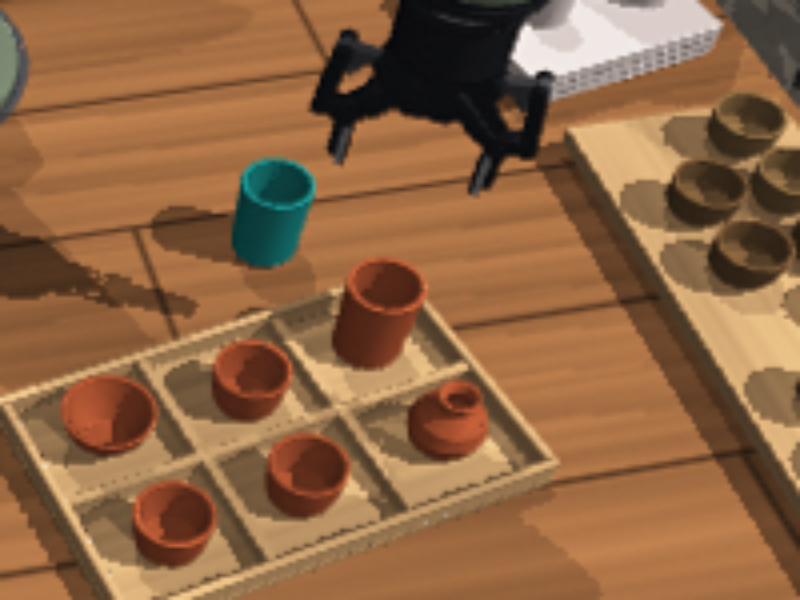

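The crop shows the open gripper above the tall cup (crop 380,310), with the fingers clear of the bud vase and the turquoise cup. I'll centre over the cup, then descend.

>>> play_rows:
  motion:
    - [-0.3,0.6,1,0,0,0,1]
    - [-0.65,1.3,3,0,0,0,1]
    - [-0.65,1.3,5,0,0,0,1]
    - [-0.65,1.3,6,0,0,0,1]
    - [-0.65,1.3,6,0,0,0,1]

```text
clock: 1.65
position: [0.4321, 0.3203, 0.1288]
tool_rot: [-3.139, -0.001, 2.601]
force: [-0.9, 0.1, 0.5]
grip_width: 0.0854
finger_force: 0.0
```

```bash
python3 - <<'E'
from g import *
s=observe(); print(s['position'],s['force']); rel([.433,.320,.040],down(59))
E
```

```text
[0.4321043  0.32029779 0.12880983] [-0.86628317  0.07510985  0.46683258]
shift cm [-0.1   0.04  8.88] turn [-0.002 -0.001  0.001]
```

>>> play_rows:
  motion:
    - [0,0,2,0,0,0,1]
    - [0,0,4.5,0,0,0,1]
    - [0,0,7,0,0,0,1]
    - [0,0,8.5,0,0,0,1]
    - [0,0,8.9,0,0,0,1]

```text
clock: 2.15
position: [0.4326, 0.3201, 0.0405]
tool_rot: [-3.14, -0.001, 2.6]
force: [0.3, -0.0, -0.4]
grip_width: 0.085
finger_force: 0.0
```

>>> play_rows:
  motion:
    - [0,0,0,0,0,0,0.6]
    - [0,0,0,0,0,0,0.4]
    - [0,0,0,0,0,0,0.3]
    - [0,0,0,0,0,0,0.1]
    - [0,0,0,0,0,0,-1]

```text
clock: 2.65
position: [0.4335, 0.3202, 0.0426]
tool_rot: [3.14, 0.0, 2.6]
force: [-2.1, -2.0, 7.9]
grip_width: 0.0567
finger_force: 45.9
```

>>> play_rows:
  motion:
    - [0,0,0,0,0,0,-1]
    - [0,0,0,0,0,0,-1]
    - [0,0,0,0,0,0,-1]
    - [0,0,0,0,0,0,-1]
    - [0,0,0,0,0,0,-1]

```text
clock: 3.15
position: [0.4335, 0.3202, 0.0426]
tool_rot: [3.14, 0.0, 2.6]
force: [-2.7, -1.7, 7.7]
grip_width: 0.0565
finger_force: 45.9
```

>>> play_rows:
  motion:
    - [0,0,-0.5,0,0,0,-1]
    - [0,0,-2,0,0,0,-1]
    - [0,0,-5,0,0,0,-1]
    - [0,0,-8,0,0,0,-1]
    - [0,0,-11,0,0,0,-1]

```text
clock: 3.65
position: [0.433, 0.3198, 0.1533]
tool_rot: [3.141, 0.0, 2.6]
force: [0.4, 0.2, -0.8]
grip_width: 0.0562
finger_force: 48.4
```

>>> play_rows:
  motion:
    - [0,0,-3,0,0,0,-1]
    - [0,0,-6,0,0,0,-1]
    - [0,0,-8,0,0,0,-1]
    - [0,0,-9,0,0,0,-1]
    - [0,0,-9,0,0,0,-1]

```text
clock: 4.15
position: [0.4334, 0.3201, 0.2426]
tool_rot: [3.139, 0.001, 2.6]
force: [0.4, -0.2, -1.2]
grip_width: 0.0566
finger_force: 48.4
```

```bash
python3 - <<'E'
from g import *
p,d=snap('scene','s2'); P=cloud('scene',d)
s=observe(); print(s['clock'],s['position'],s['tool_rot'],np.round(s['qpos'],3),s['force'],s['grip_width'])
hsv=cv2.cvtColor(p,cv2.COLOR_RGB2HSV)
m=(np.hypot(P[...,0]-.433,P[...,1]-.32)<.06)&(P[...,2]>.12)&((hsv[...,0]<12)&(hsv[...,1]>110))
X=P[m]; print('cup',len(X),X.min(0),X.max(0),np.percentile(X[:,2],[1,5,50,95,99]))
# final pose candidates
k=np.cross([0,0,-1],-n); k/=np.linalg.norm(k); tilt=Ro.from_rotvec(k*np.arccos(n[2]))
foot=L+.12*n
tcp=foot+.032*n
for az in(-8,10,-30):
    Rf=tilt*down(az); rel(tcp,Rf); print(az,Rf.as_matrix().round(2).tolist(),tcp)
cv2.imwrite('pics/c3.png',cv2.resize(p[20:220,300:560,::-1],(780,600)))
E
```

```text
4.2 [0.43302147 0.31982784 0.24135659] [3.14108435e+00 1.10366733e-04 2.59981632e+00] [-0.792  0.373  0.06   1.821 -0.027  0.948  0.309] [-0.29316857 -0.31447882 -2.24960161] 0.05646414218194245
cup 742 [0.3924503  0.26391855 0.21091826] [0.4715617  0.37637239 0.54051619] [0.21435642 0.21951503 0.26415844 0.28971332 0.32008856]
shift cm [-37.74 -23.7   -1.45] turn [-0.267 -0.597  1.129]
-8 [[0.21, 0.87, 0.44], [0.93, -0.04, -0.38], [-0.31, 0.49, -0.81]] [ 0.63414995 -0.07786391  0.25581574]
shift cm [-37.74 -23.7   -1.45] turn [-0.166 -0.616  0.826]
10 [[-0.06, 0.89, 0.44], [0.89, 0.25, -0.38], [-0.45, 0.37, -0.81]] [ 0.63414995 -0.07786391  0.25581574]
shift cm [-37.74 -23.7   -1.45] turn [-0.393 -0.559  1.498]
-30 [[0.53, 0.73, 0.44], [0.84, -0.38, -0.38], [-0.1, 0.57, -0.81]] [ 0.63414995 -0.07786391  0.25581574]
```

View pics/c3.png

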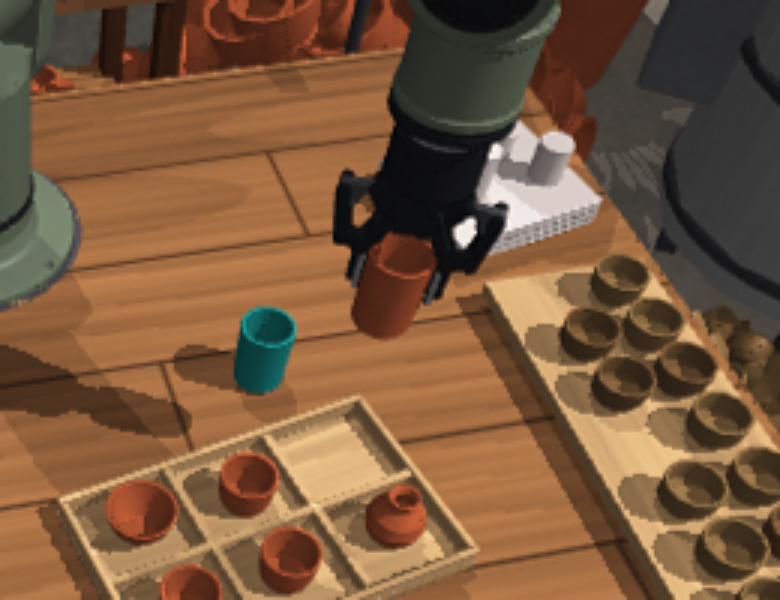

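The cup is held upright and clear of the tray, and the other pots are undisturbed.

```bash
cat >> g.py <<'E'
k=np.cross([0,0,-1],-n); k/=np.linalg.norm(k); Rf=Ro.from_rotvec(k*np.arccos(n[2]))*down(10)
def tcp(extra=0): return L+(.12+.0345+extra)*n
E
python3 - <<'E'
from g import *
d,r=rel(tcp(.07),Rf); print(d*.45,r*.45)
E
```

```text
shift cm [-33.59 -23.02  -7.36] turn [-0.166 -0.616  0.826]
[-15.11603978 -10.35698032  -3.31181648] [-0.07463655 -0.27698692  0.37179884]
```

>>> play_rows:
  motion:
    - [-1.7,-1.2,-0.4,-0.01,-0.03,0.04,-1]
    - [-5,-3.4,-1.1,-0.025,-0.09,0.12,-1]
    - [-8.4,-5.8,-1.8,-0.04,-0.155,0.21,-1]
    - [-11.8,-8.1,-2.6,-0.06,-0.215,0.29,-1]
    - [-15.1,-10.4,-3.3,-0.075,-0.277,0.37,-1]

```text
clock: 4.7
position: [0.509, 0.1502, 0.2739]
tool_rot: [3.014, 0.258, 2.206]
force: [1.8, 0.4, -1.4]
grip_width: 0.0566
finger_force: 48.5
```

```bash
python3 - <<'E'
from g import *
s=observe(); print(np.round(s['qpos'],2),s['grip_width']); d,r=rel(tcp(.07),Rf)
E
```

```text
[-0.79  0.24  0.29  1.98  0.24  0.79 -0.02] 0.05662174756782199
shift cm [-22.01  -4.58   1.  ] turn [-0.091 -0.336  0.452]
```

>>> play_rows:
  motion:
    - [-4,-0.8,0.2,-0.015,-0.06,0.08,-1]
    - [-8,-1.6,0.4,-0.03,-0.12,0.16,-1]
    - [-12,-2.5,0.5,-0.05,-0.18,0.25,-1]
    - [-15,-3.1,0.7,-0.06,-0.23,0.31,-1]
    - [-17,-3.5,0.8,-0.07,-0.26,0.35,-1]

```text
clock: 5.2
position: [0.5817, -0.0042, 0.3048]
tool_rot: [2.797, 0.432, 1.781]
force: [0.0, 1.1, -1.4]
grip_width: 0.0566
finger_force: 48.5
```

```bash
python3 - <<'E'
from g import *
s=observe(); print(np.round(s['qpos'],2),s['grip_width']); d,r=rel(tcp(.07),Rf)
E
```

```text
[-0.78  0.24  0.52  2.01  0.53  0.65 -0.39] 0.05657094439833152
shift cm [-4.93  0.58  1.45] turn [-0.022 -0.076  0.103]
```

>>> play_rows:
  motion:
    - [-1.5,0.2,0.4,-0.006,-0.02,0.03,-1]
    - [-3,0.4,0.9,-0.013,-0.045,0.06,-1]
    - [-4.4,0.5,1.3,-0.02,-0.07,0.09,-1]
    - [-4.9,0.6,1.4,-0.022,-0.076,0.103,-1]
    - [-4.9,0.6,1.4,-0.022,-0.076,0.103,-1]

```text
clock: 5.7
position: [0.6023, -0.0477, 0.3154]
tool_rot: [2.717, 0.462, 1.648]
force: [-0.7, -1.1, -1.4]
grip_width: 0.0561
finger_force: 48.5
```

```bash
python3 - <<'E'
from g import *
s=observe(); print(np.round(s['qpos'],2),s['grip_width']); rel(tcp(.07),Rf); rel(tcp(),Rf)
p,d=snap('scene','s3'); cv2.imwrite('pics/c4.png',cv2.resize(p[120:330,160:440,::-1],(800,600)))
E
```

```text
[-0.77  0.27  0.59  2.    0.61  0.61 -0.5 ] 0.05614623792705467
shift cm [-0.23 -0.11  0.14] turn [ 0.    -0.003  0.003]
shift cm [-0.25 -0.11  7.14] turn [ 0.    -0.003  0.003]
```

View pics/c4.png

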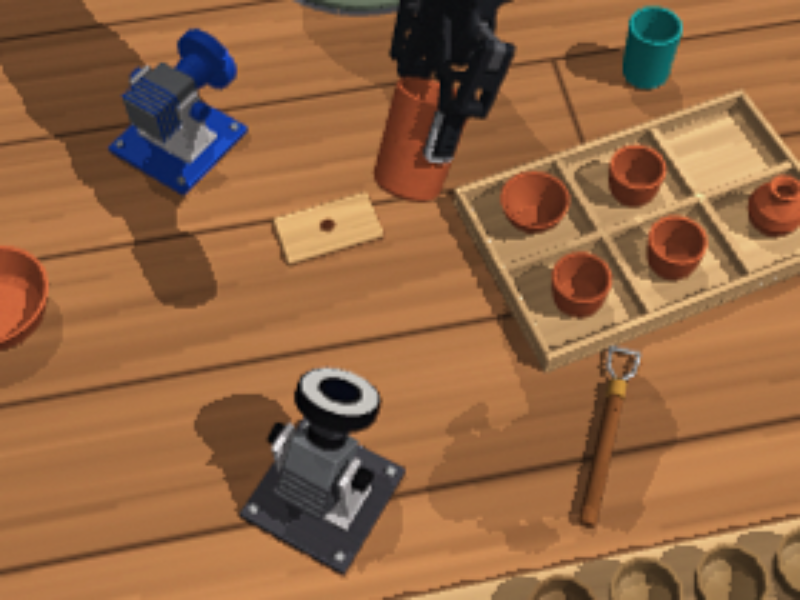

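The cup (crop 410,150) is held tilted along the lens axis, above and clear of the camera (340,395). Next I'll slide it in along the axis.

>>> play_rows:
  motion:
    - [0,0,1,0,0,0,-1]
    - [-0.1,0,3,0,0,0,-1]
    - [-0.2,-0.1,5,0,-0.003,0,-1]
    - [-0.25,-0.1,6.6,0,-0.003,0,-1]
    - [-0.25,-0.1,7.1,0,-0.003,0,-1]

```text
clock: 6.25
position: [0.6331, -0.0771, 0.2567]
tool_rot: [2.718, 0.465, 1.647]
force: [-0.2, -0.0, -1.6]
grip_width: 0.0564
finger_force: 48.6
```

>>> play_rows:
  motion:
    - [0,0,0,0,0,0,-1]
    - [0,0,0,0,0,0,-1]
    - [0,0,0,0,0,0,-1]
    - [0,0,0,0,0,0,-1]
    - [0,0,0,0,0,0,-1]

```text
clock: 6.75
position: [0.6332, -0.0762, 0.2589]
tool_rot: [2.715, 0.464, 1.647]
force: [-0.9, -1.2, -1.7]
grip_width: 0.0568
finger_force: 48.5
```

```bash
python3 - <<'E'
from g import *
s=observe(); print(s['clock'],s['position'],np.round(s['qpos'],2),s['grip_width'],s['finger_force']); rel(tcp(),Rf)
foot=L+.12*n
for nm in('scene','top'):
    p,d=snap(nm,nm+'f'); P=cloud(nm,d); hsv=cv2.cvtColor(p,cv2.COLOR_RGB2HSV)
    a=(P-foot)@n; rr=np.linalg.norm(P-foot-a[...,None]*n,axis=-1)
    m=(hsv[...,0]<14)&(hsv[...,1]>120)&(rr<.05)&(a>-.04)&(a<.1)&(d>0)
    k,l,st,_=cv2.connectedComponentsWithStats(m.astype(np.uint8)); m=l==1+st[1:,4].argmax()
    X=P[m]; A=a[m]; print(nm,len(X),'axial',np.percentile(A,[0,1,5,95,99,100]).round(4))
    # cylinder/cone side fit: axis point+direction (r = 27+2.5*a/80)
    from scipy.optimize import least_squares
    e1=np.cross(n,[0,0,1.]);e1/=np.linalg.norm(e1);e2=np.cross(n,e1)
    S=X[(A>.008)&(A<.075)&(rr[m]>.022)]
    def f(q):
        u=n+q[2]*e1+q[3]*e2;u/=np.linalg.norm(u);D=S-foot-q[0]*e1-q[1]*e2;h=D@u
        return np.linalg.norm(D-h[:,None]*u,axis=1)-(.027+.0025*h/.08)
    q=least_squares(f,np.zeros(4),loss='soft_l1',f_scale=.002); print('offset/tilt',q.x.round(4),'rms',f(q.x).std().round(4))
    c0,c1=(250,130) if nm=='top' else (180,120)
    cv2.imwrite(f'pics/f_{nm}.png',cv2.resize(p[60:260,230:430,::-1] if nm=='top' else p[120:320,180:380,::-1],(600,600)))
E
```

```text
6.75 [ 0.63323907 -0.07617932  0.25890716] [-0.66  0.41  0.58  2.01  0.59  0.44 -0.48] 0.05682414573310855 48.5446271487308
shift cm [-0.02 -0.08  0.11] turn [ 0.002 -0.     0.003]
scene 715 axial [0.0013 0.0041 0.0077 0.0809 0.0831 0.099 ]
offset/tilt [-0.001   0.0021  0.0741 -0.0304] rms 0.0015
top 529 axial [0.0023 0.0038 0.0058 0.0799 0.0817 0.0914]
offset/tilt [ 0.0022 -0.0032  0.0299  0.0354] rms 0.0014
```

View pics/f_scene.png

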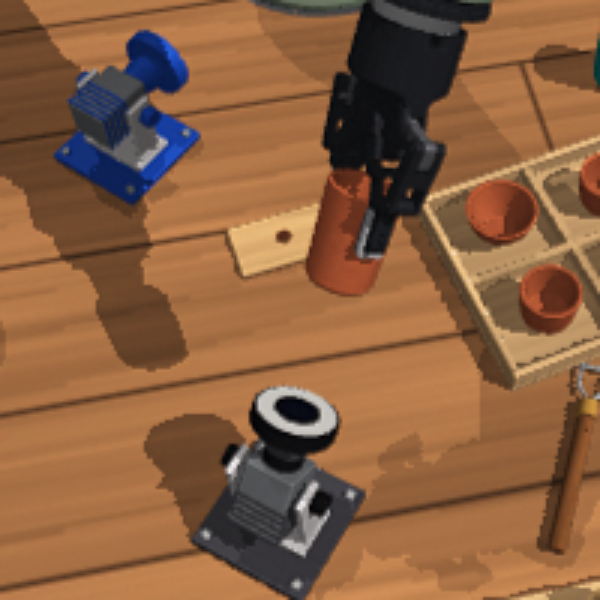

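The cup's (crop 345,235) foot faces the ring light (295,415). The single-view fits are noisy, so I'll fit both views together before handing in.

```bash
python3 - <<'E'
from g import *
from scipy.optimize import least_squares
foot=L+.12*n; e1=np.cross(n,[0,0,1.]);e1/=np.linalg.norm(e1);e2=np.cross(n,e1); S=[]
for nm in('scene','top'):
    z=np.load(f'/tmp/{nm}f.npz');p,d=z['p'],z['d'];P=cloud(nm,d);hsv=cv2.cvtColor(p,cv2.COLOR_RGB2HSV)
    a=(P-foot)@n; rr=np.linalg.norm(P-foot-a[...,None]*n,axis=-1)
    m=(hsv[...,0]<14)&(hsv[...,1]>120)&(rr<.045)&(a>-.04)&(a<.1)
    m=cv2.erode(m.astype(np.uint8),np.ones((3,3)))>0
    c=viewer.camera_info(nm);cam=-np.array(c['R']).T@c['t'];out=P-foot-a[...,None]*n
    m&=((out*(cam-P)).sum(-1)>0)&(a>.006)&(a<.07); S.append(P[m]); print(nm,m.sum())
def f(q,S):
    u=n+q[2]*e1+q[3]*e2;u/=np.linalg.norm(u);D=S-foot-q[0]*e1-q[1]*e2;h=D@u
    return np.linalg.norm(D-h[:,None]*u,axis=1)-(.027+.0025*h/.08)
X=np.vstack(S)
q=least_squares(f,np.zeros(4),args=(X,),loss='soft_l1',f_scale=.002)
J=q.jac; cov=np.linalg.inv(J.T@J)*np.var(q.fun)
print(q.x.round(4),np.sqrt(np.diag(cov)).round(4),[np.round(f(q.x,s).mean(),4) for s in S],f(q.x,X).std(),'e1',e1,'e2',e2)
print('tool y in e1,e2',Rf.as_matrix()[:,1]@e1,Rf.as_matrix()[:,1]@e2)
E
```

```text
scene 418
top 167
[ 0.0003  0.0018  0.0271 -0.0198] [0.0003 0.0002 0.0072 0.0039] [np.float64(-0.0002), np.float64(0.0003)] 0.0011705126189407338 e1 [ 0.64803383  0.76161155 -0.        ] e2 [-0.62039144  0.52787361 -0.5800551 ]
tool y in e1,e2 0.7704411975944225 -0.6375110673935568
```

The joint fit puts the cup within about 2 mm and 2° of the target, which is at the level of the noise. The arm is still, so I'm handing in.

```bash
python3 -c "
from workcell import bot,observe
print(observe()['qd'].round(3)); print(bot.job_done())"
```

```text
[ 0.002  0.003  0.001 -0.001  0.     0.    -0.   ]
the job is handed in; nothing more can be done
None
```

The job is handed in: the gripper is holding the tall cup still in front of the inspection camera, underside facing the lens at about 12 cm, and my last fit put it within about 2 mm and 2° of the target; the arm touched nothing else.

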